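# Pack iron castings and wire spools for transport

## Task

Pack the plywood box for transport, heavy things lowest. Lay all the iron castings flat on the floor of the box, then press the nozzle of the spray can clamped behind the box fully down and let it come up again, to give the bare iron a coat of protection. After that slide all the wire spools up off their posts and set them on top of the castings, in one layer inside the box and none down on the box floor; leave the model locomotive on the bench where it stands.

Things in the scene. Friction and masses are not known exactly. Their poses are not given: they have to be found in the camera images.
- box_in (a point): centre of the inner floor of the plywood packing box (fixed to the bench). Inside 100 mm along its x, 232 mm along its y, 52 mm deep; walls 6 mm thick; floor 6 mm above the bench, rim 58 mm above the bench. Own x points to the box's back wall and the spray can, y along its long side, z up. Castings laid end to end along y (52 mm each) and centred across the box leave room for fingers at both sides; four of them fit the length
- nozzle_top (a point): centre of the top of the grey push nozzle (22 mm in diameter) of the spray can; the can, 42 mm in diameter, is fixed behind the box's long back wall, its axis 102 mm from the box's centre along the box's x; the nozzle's top is 112 mm above the bench
- nozzle (a joint): travel of the nozzle in m: 0 up, 0.006 fully down. Sprung: needs about 2 N to start, 6 to 7 N fully down, and comes up by itself
- casting_1_mid (a point): iron casting, a flat dark block 52 x 46 x 20 mm (its own x, y, z) with rounded edges and two bolt holes in its top, about 0.4 kg: heavy. It lies on the bench left of the box. The point is the middle of the block, half-way up (10 mm above its underside). May be absent
- casting_2_mid (a point): iron casting, a flat dark block 52 x 46 x 20 mm (its own x, y, z) with rounded edges and two bolt holes in its top, about 0.4 kg: heavy. It lies on the bench left of the box. The point is the middle of the block, half-way up (10 mm above its underside). May be absent
- casting_3_mid (a point): iron casting, a flat dark block 52 x 46 x 20 mm (its own x, y, z) with rounded edges and two bolt holes in its top, about 0.4 kg: heavy. It lies on the bench left of the box. The point is the middle of the block, half-way up (10 mm above its underside). May be absent
- casting_4_mid (a point): iron casting, a flat dark block 52 x 46 x 20 mm (its own x, y, z) with rounded edges and two bolt holes in its top, about 0.4 kg: heavy. It lies on the bench left of the box. The point is the middle of the block, half-way up (10 mm above its underside). May be absent
- spool_1_mid (a point): spool of copper wire, light (about 45 g): two grey flanges 44 mm in diameter, 30 mm high over both, with a through hole 18 mm wide; stands on its flange at the start, threaded on one post of the spindle stand. The point is its centre, half-way up (15 mm); own z along the hole. Stiff enough to be gripped across the flanges. May be absent
- spool_2_mid (a point): spool of copper wire, light (about 45 g): two grey flanges 44 mm in diameter, 30 mm high over both, with a through hole 18 mm wide; stands on its flange at the start, threaded on one post of the spindle stand. The point is its centre, half-way up (15 mm); own z along the hole. Stiff enough to be gripped across the flanges. May be absent
- spool_3_mid (a point): spool of copper wire, light (about 45 g): two grey flanges 44 mm in diameter, 30 mm high over both, with a through hole 18 mm wide; stands on its flange at the start, threaded on one post of the spindle stand. The point is its centre, half-way up (15 mm); own z along the hole. Stiff enough to be gripped across the flanges. May be absent
- stand: fixed spindle stand right of the box: wooden base 226 x 58 x 12 mm, long side along its own x, origin under its centre; three upright steel posts 12 mm in diameter at x = -78, 0 and +78 mm, y = 0, their tips 54 mm above the bench. The spools rest on the base (12 mm up), so a spool must rise 42 mm to come off
- loco_bench: dark red model diesel locomotive, 37 x 179 x 45 mm, its length along its own y, standing on the bench beyond the stand; origin under its centre; to be left alone

How it is judged:
By the outcome, as a careful person would: the job done as asked, in the order asked, and still so for the second after the job is handed in, with the robot touching nothing.
Of casting_1, casting_2, casting_3, casting_4 only 3 to 4 are there at a start; the rules pass over those that are not, and their reading is None.
Of spool_1, spool_2, spool_3 only 2 to 3 are there at a start; the rules pass over those that are not, and their reading is None.
At some moment in a run one of casting_1, casting_2, casting_3, casting_4 may be knocked a few centimetres aside while the robot is not near it.
Once in a run the grip may slacken for a moment while it holds something.
It also fails if it takes over 210 s, if anything falls off the work surface, if the arm or the gripper's body presses on something with over 40 N, if the wrist force passes 120 N, or if a joint passes its speed limit or range.

## Robot

A 6-joint arm with a two-finger parallel gripper is mounted at the origin on a cart in front of the work surface, level with it; the furniture and walls round the work are solid. World frame = base frame: x ahead of the robot, y to its left, z up, the work surface at z = 0. Lengths are in m, angles in rad, forces in N, time in s.
With the tool pointing down it reaches from about 0.35 to 1 m from the base axis. Payload 7.1 kg.
Tool frame: the origin (TCP) lies between the finger pads; the fingertips stand 22 mm ahead of it and the grasp point (between the pads) lies 3 mm ahead of it; x points along the fingers, y is the direction in which the jaws open and shut, and the axes are right-handed (so a half turn about x gives the same grasp; the last joint's range is limited). The gripper opens to 85 mm and grips with 20 to 120 N. Pads are 22 mm wide; open, the fingers measure 114 mm over their backs; the gripper's body (76 mm by 85 mm) begins 54 mm behind the grasp point. The pads swing forward as they close: fully open they stand 13 mm farther back than shut.
Start: joints at [-1.352, 0.423, 1.63, -0, 1.089, -0.019], TCP at [0.147, -0.607, 0.253] pointing down, gripper open.
Joint ranges: [-3, 3], [-0.9, 2.11], [0.09, 2.58], [-1.31, 4.45], [0.11, 2.69], [-2.54, 2.54]. Speed limits (rad/s): [2.39, 2.39, 3.01, 3.14, 3.14, 3.14].

## Interface

Orientations are given as a rotation vector (axis times angle).
In Python, from rig import manip gives the robot as it stands. The module is installed in compiled form; this text tells all that it offers. Calls block until the motion is done:
- manip.move_to(position, orientation): joint-space move of the TCP to a pose.
- manip.servo_line(position, orientation=None, rate=0.15): straight line of the TCP; orientation=None keeps the orientation; rate is the mean speed in m/s.
- manip.set_joints(angles): joint-space move.
- manip.command_gripper(opening, f_grip=None): finger opening in m; f_grip is the grip in N (None keeps the last); returns when the fingers have stopped.
- manip.hold(seconds).
- manip.solve_ik(position, orientation): joint angles nearest the present ones, or None.
- manip.camera(name): name is "side" or "top"; returns a dict with "image" (400x640x3 uint8, red, green, blue), "fx", "fy", "cx", "cy" (pixels), "k1" (the pictures are not rectified: a ray, as slopes to the right and down, at radius r is drawn at 1 + k1 r^2 times it, then the intrinsics apply), "cam_to_world" (4x4, takes a point from camera to world coordinates). Camera axes: x right, y down, z forward; pixel columns grow to the right and rows downward; lengths in m; the calibration is good to about 2 mm. A picture is of the moment at which its call begins. There is no depth.
A pose or a line that the arm cannot do raises manip.IKError and nothing moves.
- manip.sign_off(): hands the job in, once; it reports no verdict.
Readings, each from a call of its own:
- manip.get_time(): time.
- manip.get_joint_positions(): joint angles.
- manip.get_joint_vel(): joint speeds.
- manip.get_tau(): joint torques, N m.
- manip.get_position(): TCP position.
- manip.get_ee_rot(): TCP orientation.
- manip.get_contact_force(): force on the tool from outside, world axes, zero at the start.
- manip.get_torque(): the same for the moment, N m.
- manip.get_width(): finger opening in m.
Only numpy, scipy, OpenCV 4.12 (cv2) and the standard library are available. Lean on these libraries where they do the work, as an engineer would, in place of code of your own. Each camera call takes 0.05 s, during which the arm holds its last target. There are 200 camera calls.

## Working session

There is one attempt and no reset: what is moved stays moved. The work goes in short steps, each a Python script; the robot and the scene stay as the last script left them, time stands still between calls to the robot, and variables do not carry over. Pictures are saved under pics/ and viewed, about 12 in all and at most 16, crops included, and the job is handed in when it is done.

```bash
mkdir -p pics
python3 - <<'E'
from rig import manip
import cv2,numpy as np
for n in("side","top"):
    c=manip.camera(n); cv2.imwrite(f"pics/{n}0.png",c["image"][:,:,::-1])
    print(n,c["fx"],c["fy"],c["cx"],c["cy"],c["k1"],np.round(c["cam_to_world"],3).tolist())
print(manip.get_time(),manip.get_ee_rot(),manip.get_width())
E
```

```text
side 413.0695346728237 413.0695346728237 320.8268744623351 192.20535537181087 -0.002089302404144927 [[0.998, -0.022, 0.054, 0.443], [-0.058, -0.435, 0.899, -1.14], [0.004, -0.9, -0.435, 0.661], [0.0, 0.0, 0.0, 1.0]]
top 454.5885083844886 454.5885083844886 317.72304805058656 196.9590415578745 -0.03349833290964645 [[-0.028, -0.984, 0.175, 0.282], [-1.0, 0.026, -0.014, 0.05], [0.009, -0.175, -0.985, 1.429], [0.0, 0.0, 0.0, 1.0]]
0.1 [ 2.09573642  0.25182445 -2.09600694] 0.08565204296382238
```

View pics/top0.png

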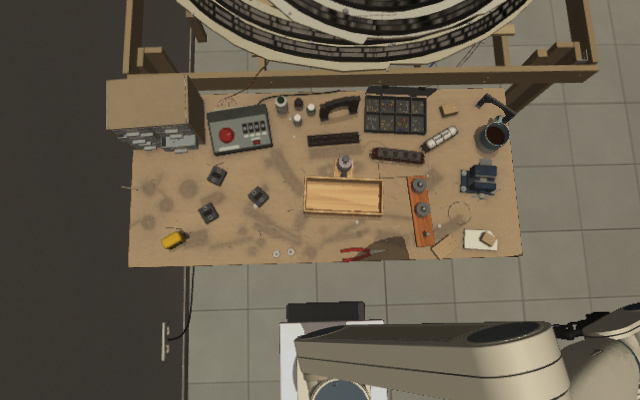

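View pics/side0.png

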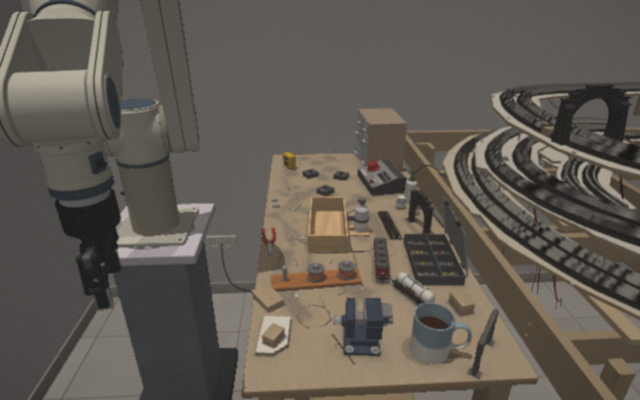

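```bash
cat > h.py <<'E'
from rig import manip
import cv2,numpy as np
from scipy.spatial.transform import Rotation as R
def proj(c,P):
    T=c["cam_to_world"]; q=(np.asarray(P,float)-T[:3,3])@T[:3,:3]
    s=q[...,:2]/q[...,2:]; s=s*(1+c["k1"]*(s**2).sum(-1,keepdims=True))
    return s*[c["fx"],c["fy"]]+[c["cx"],c["cy"]]
def rect(c,z,x0=.35,x1=.75,y0=-.34,y1=.46,mm=1.):
    """metric picture of plane z: col=(y1-y)*1000/mm,row=(x1-x)*1000/mm"""
    xs=np.arange(x1,x0,-mm/1000); ys=np.arange(y1,y0,-mm/1000)
    X,Y=np.meshgrid(xs,ys,indexing="ij")
    p=proj(c,np.stack([X,Y,np.full_like(X,z)],-1)).astype(np.float32)
    return cv2.remap(c["image"],p[...,0],p[...,1],cv2.INTER_CUBIC)
def save(n,im): cv2.imwrite(f"pics/{n}.png",np.ascontiguousarray(im[:,:,::-1]))
def dark(c,z=.02,mx=.75,**k):
    im=rect(c,z,**k); g=im.max(2)
    return im,g
def ori(a):  # tool down, jaws along world angle a
    y=np.array([np.cos(a),np.sin(a),0]); x=np.array([0,0,-1.])
    return R.from_matrix(np.stack([x,y,np.cross(x,y)],1)).as_rotvec()
E
python3 - <<'E'
from h import *
c=manip.camera("top")
im=rect(c,.02); save("rect",im)
g=cv2.GaussianBlur(im.max(2),(0,0),1.5)
m=(g<85).astype(np.uint8); m=cv2.morphologyEx(m,cv2.MORPH_CLOSE,np.ones((9,9)))
for q in cv2.findContours(m,cv2.RETR_EXTERNAL,cv2.CHAIN_APPROX_NONE)[0]:
    a=cv2.contourArea(q)
    if 800<a<6000:
        (u,v),s,t=cv2.minAreaRect(q); print("x%.3f y%.3f"%(.75-v/1000,.46-u/1000),np.round(s),round(t),a)
E
```

```text
x0.375 y-0.189 [44. 90.] 83 2131.0
x0.491 y0.374 [54. 47.] 60 2273.0
x0.539 y0.217 [53. 47.] 45 2225.0
x0.609 y0.349 [47. 51.] 27 2285.0
x0.720 y-0.025 [ 38. 166.] 87 5898.5
x0.739 y-0.226 [ 22. 202.] 90 3031.0
x0.713 y0.272 [ 75. 202.] 90 2789.5
x0.726 y0.422 [49. 66.] 90 1379.5
```

View pics/rect.png

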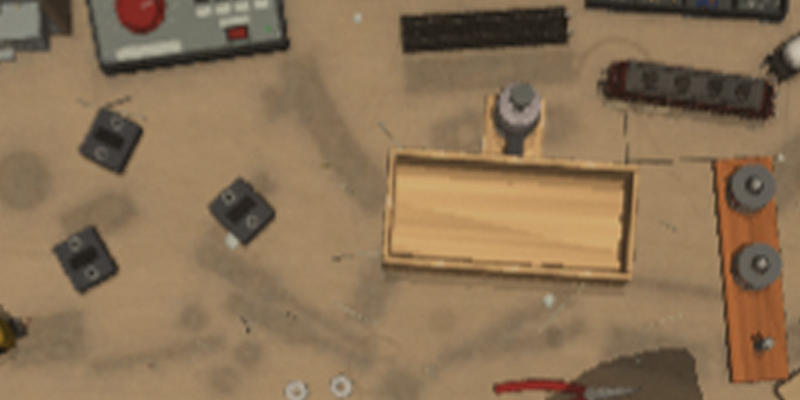

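Rectified picture (1 px = 1 mm, z = 20 mm). It shows:
- Three castings, at (241,211), (86,259) and (111,141).
- Box rim corners at (389,149), (637,167), (630,281) and (383,267), which gives centre (0.527, -0.047) and yaw -3.5°.
- Nozzle at (521,96), giving (0.630, -0.054). The box geometry predicts (0.629, -0.053), so they agree.
- Two spools, 76 mm apart against the expected 78 mm.

I'll start with the first casting.

```bash
cat >> h.py <<'E'
BC=np.array([.527,-.047]); BY=np.radians(-3.5)
bx=np.array([np.cos(BY),np.sin(BY)]); by=np.array([-bx[1],bx[0]])
HI=.16
def castings(c,show=False):
    im=rect(c,.02); g=cv2.GaussianBlur(im.max(2),(0,0),1.5)
    m=cv2.morphologyEx((g<85).astype(np.uint8),cv2.MORPH_CLOSE,np.ones((9,9))); out=[]
    for q in cv2.findContours(m,cv2.RETR_EXTERNAL,cv2.CHAIN_APPROX_NONE)[0]:
        (u,v),(w,h),t=cv2.minAreaRect(q)
        if 45<max(w,h)<60 and 40<min(w,h)<54 and cv2.contourArea(q)>1900 and .75-v/1000<.68:
            t=np.radians(t+(90 if w>h else 0))   # short-axis direction in picture
            out.append((.75-v/1000,.46-u/1000,np.arctan2(-np.cos(t),-np.sin(t))))
    return out
def go(xy,z,a):  # hover, jaw angle mod pi nearest the present wrist
    q0=manip.get_joint_positions(); best=None
    for k in(-1,0,1,2):
        q=manip.solve_ik([*xy,z],ori(a+k*np.pi))
        if q is not None:
            d=np.abs(np.array(q)-q0).max()
            if best is None or d<best[0]: best=(d,a+k*np.pi)
    manip.move_to([*xy,z],ori(best[1]))
def st(tag): print(tag,"t%.1f w%.4f"%(manip.get_time(),manip.get_width()),"p",np.round(manip.get_position(),3),"F",np.round(manip.get_contact_force(),1))
def line(z,rate=.12):
    p=np.array(manip.get_position()); p[2]=z; manip.servo_line(p,rate=rate)
def pick(xy,a,z,f,op=.085):
    manip.command_gripper(op); go(xy,HI,a); line(z); st("down")
    manip.command_gripper(0.,f); st("shut"); line(HI); st("up")
def put(xy,a,z,rel):
    go(xy,HI,a); st("over"); line(z+.02)
    f0=manip.get_contact_force()[2]
    for k in range(10):
        line(z+.018-.002*k,.04)
        if manip.get_contact_force()[2]-f0>3: break
    st("low"); w=manip.get_width(); manip.command_gripper(w+rel); st("open"); line(HI,.15)
def slot(v,u=0): return BC+bx*u+by*v
E
python3 - <<'E'
from h import *
C=castings(manip.camera("top")); print(np.round(C,3))
t=min(C,key=lambda q:q[1]); pick(t[:2],t[2],.022,70)
c=manip.camera("top"); print(np.round(castings(c),3)); save("t1",c["image"]); s=manip.camera("side"); save("s1",s["image"])
E
```

```text
[[ 0.491  0.374  2.093]
 [ 0.538  0.217  2.356]
 [ 0.609  0.349 -2.034]]
down t4.9 w0.0849 p [0.539 0.217 0.023] F [-0.2  0.4 -0. ]
shut t5.4 w0.0441 p [0.539 0.217 0.023] F [-1.9  0.2  5.2]
up t6.7 w0.0447 p [0.539 0.217 0.159] F [-0.4  0.5 -4.9]
[[0.491 0.374 2.103]]
```

Run:
```python
from h import *
put(slot(-.056),BY,.028,.012)
c=manip.camera("top"); print(np.round(castings(c),3)); save("t2",c["image"]); s=manip.camera("side")
save("s2",cv2.resize(s["image"][170:290,240:420],None,fx=4,fy=4,interpolation=cv2.INTER_CUBIC))
```

```text
over t8.0 w0.0446 p [ 0.524 -0.102  0.16 ] F [ 0.3  0.8 -4. ]
low t11.1 w0.0441 p [ 0.525 -0.103  0.033] F [-0.7  0.4  7.6]
open t11.4 w0.0563 p [ 0.527 -0.103  0.033] F [3.6 0.  5.3]
[[ 0.491  0.374  2.09 ]
 [ 0.609  0.349 -2.034]]
```

View pics/s2.png

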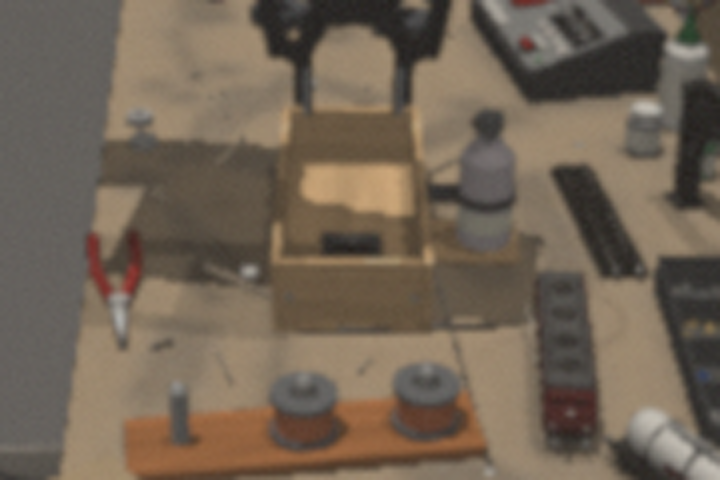

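View pics/t2.png

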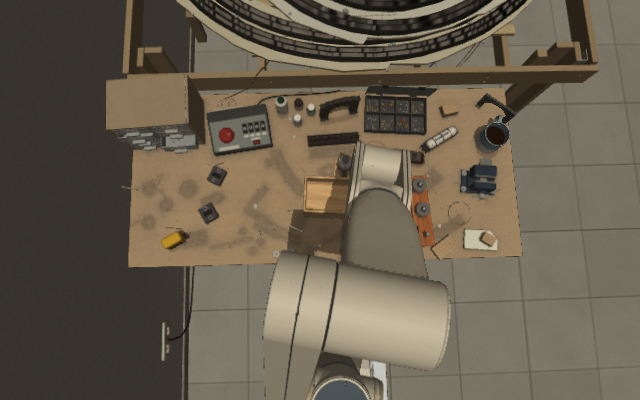

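The side crop shows casting 1 flat in the box near its right end, at crop (352,243). The top view still shows the other two castings at (217,174) and (208,213), so I'll continue with those.

Run:
```python
from h import *
for v in (0,.056):
    C=castings(manip.camera("top")); print(np.round(C,3))
    if not C: break
    t=min(C,key=lambda q:q[1]); pick(t[:2],t[2],.023,70)
    if not .040<manip.get_width()<.056: print("BAD GRIP");break
    put(slot(v),BY,.029,.010)
    manip.hold(.1)
# step aside to the right-front so the box is visible
manip.move_to([.30,-.45,.25],ori(BY-.5)); st("aside")
c=manip.camera("top"); im=rect(c,.026,.45,.67,-.32,.16,.6); save("t3",im); print(np.round(castings(c),3))
s=manip.camera("side"); save("s3",cv2.resize(s["image"][150:290,240:420],None,fx=4,fy=4,interpolation=cv2.INTER_CUBIC))
```

```text
[[ 0.491  0.374  2.09 ]
 [ 0.609  0.349 -2.034]]
down t15.9 w0.0849 p [0.61  0.348 0.024] F [-0.2  0.6 -0.1]
shut t16.3 w0.0443 p [0.61  0.348 0.024] F [-0.2 -0.3  6.1]
up t17.6 w0.0446 p [0.61  0.348 0.159] F [-0.5  0.3 -3.3]
over t19.1 w0.0448 p [ 0.528 -0.046  0.16 ] F [-0.4  0.7 -4.6]
low t22.2 w0.0444 p [ 0.529 -0.046  0.033] F [-0.1  2.   1.6]
open t22.5 w0.0545 p [ 0.53  -0.047  0.034] F [ 5.8 -0.7  2. ]
[[0.436 0.354 2.07 ]]
down t26.9 w0.0849 p [0.437 0.354 0.024] F [-0.2  0.   0.6]
shut t27.3 w0.0443 p [0.437 0.354 0.024] F [-1.6 -0.1  6.8]
up t28.6 w0.0446 p [0.436 0.354 0.159] F [-0.1  0.1 -4.3]
over t29.9 w0.0443 p [0.53  0.009 0.16 ] F [ 0.6 -0.1 -4.6]
low t33.0 w0.0443 p [0.531 0.009 0.034] F [-0.9 -0.7  5.9]
open t33.3 w0.0541 p [0.533 0.009 0.034] F [ 5.6 -0.4  3.2]
aside t36.3 w0.0538 p [ 0.301 -0.449  0.25 ] F [-0.6 -0.3  0.3]
[]
```

View pics/t3.png

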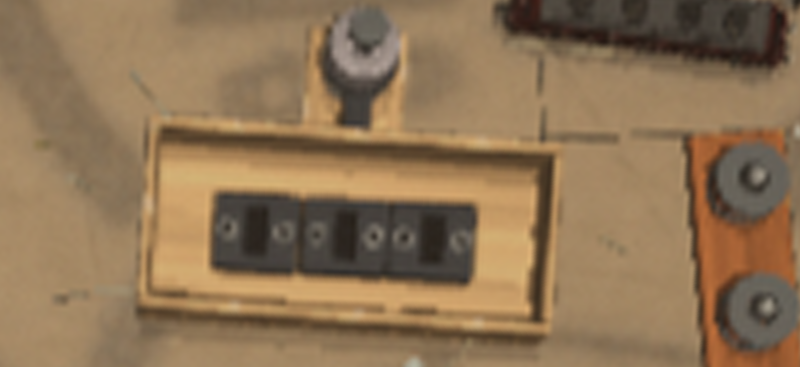

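The rectified crop shows all three castings flat and in line at (255,232), (345,236) and (431,242). One was knocked during the run, and I picked it from its new spot. Next is the nozzle.

Run:
```python
from h import *
manip.command_gripper(0.,40); N=[.6295,-.0535]
p=[.45,-.25,.25]; go(N,.20,BY+np.pi/2); line(.142)
st("near"); f0=manip.get_contact_force()[2]; F=[]
for k in range(20):
    line(.139-.001*k,.03); z=manip.get_position()[2]; f=manip.get_contact_force()[2]-f0; F.append((round(z,4),round(f,1)))
    if f>13: break
print(F)
s=manip.camera("side"); im=s["image"][120:240,300:420]
manip.hold(.3); st("pressed"); line(.145,.05); st("off"); line(.22)
s2=manip.camera("side")["image"][120:240,300:420]
save("press",cv2.resize(np.hstack([im,s2]),None,fx=3,fy=3,interpolation=cv2.INTER_CUBIC))
```

```text
near t39.4 w0.0001 p [ 0.63  -0.055  0.142] F [-0.1  0.4  0.2]
[(np.float64(0.1395), np.float64(1.3)), (np.float64(0.1382), np.float64(-0.7)), (np.float64(0.1369), np.float64(-0.5)), (np.float64(0.1359), np.float64(0.2)), (np.float64(0.1349), np.float64(-0.1)), (np.float64(0.1341), np.float64(0.3)), (np.float64(0.1331), np.float64(3.3)), (np.float64(0.1321), np.float64(3.2)), (np.float64(0.1311), np.float64(4.2)), (np.float64(0.13), np.float64(4.0)), (np.float64(0.1291), np.float64(5.9)), (np.float64(0.1282), np.float64(5.2)), (np.float64(0.128), np.float64(11.8)), (np.float64(0.1279), np.float64(18.9))]
pressed t43.3 w-0.0001 p [ 0.63  -0.055  0.128] F [-7.  -0.2 19. ]
off t43.8 w-0.0001 p [ 0.63  -0.055  0.145] F [ 0.3 -0.7 -0. ]
```

View pics/press.png

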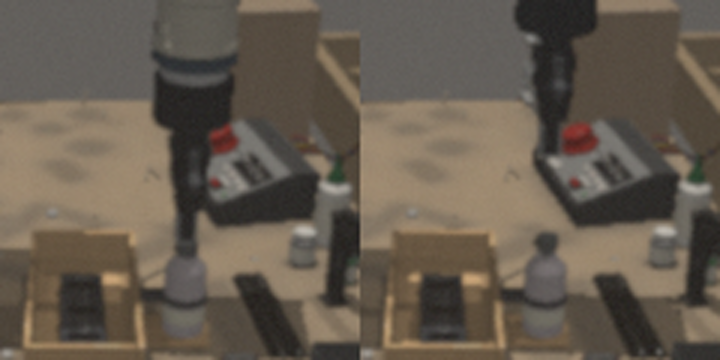

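The press shows a soft spring over 6 mm of travel (0.134 to 0.128) and then a hard stop at 19 N. The nozzle is up again in the right half of the picture at (545,243). Now the spools.

Run:
```python
from h import *
A=np.radians(94.5)
for xy,v in(([.4818,-.2916],-.054),([.5576,-.2867],0.)):
    go([.5,-.2],.22,A) if False else None
    pick(xy,A,.038,40)
    if not .038<manip.get_width()<.050: print("BAD GRIP");break
    put(slot(v),BY,.052,.010)
manip.move_to([.30,-.45,.25],ori(BY-.5)); st("aside")
c=manip.camera("top"); im=rect(c,.056,.45,.67,-.32,.16,.6); save("t4",im)
s=manip.camera("side"); save("s4",cv2.resize(s["image"][150:290,240:420],None,fx=4,fy=4,interpolation=cv2.INTER_CUBIC))
```

```text
down t47.7 w0.0853 p [ 0.483 -0.292  0.039] F [-0.1 -0.6  0.4]
shut t48.2 w0.0421 p [ 0.483 -0.292  0.039] F [-1.4  0.5  5.3]
up t49.3 w0.0425 p [ 0.483 -0.291  0.159] F [-0.9  0.5 -0.9]
over t51.1 w0.0422 p [ 0.524 -0.101  0.16 ] F [ 0.4 -0.  -0.1]
low t54.5 w0.0420 p [ 0.524 -0.101  0.053] F [-0.8  0.2  7.9]
open t54.8 w0.0522 p [ 0.524 -0.101  0.052] F [ 0.7 -0.1 -0.5]
down t58.3 w0.0849 p [ 0.558 -0.286  0.039] F [-0.1  0.5  0.1]
shut t58.8 w0.0429 p [ 0.558 -0.286  0.039] F [-1.7  0.8  5.1]
up t59.9 w0.0426 p [ 0.557 -0.286  0.159] F [ 0.2 -0.3 -0.8]
over t60.9 w0.0427 p [ 0.527 -0.047  0.16 ] F [ 0.4  0.1 -1. ]
low t64.3 w0.0431 p [ 0.528 -0.048  0.053] F [-1.9 -0.4 11. ]
open t64.6 w0.0529 p [ 0.527 -0.048  0.052] F [-0.2  0.4 -1. ]
aside t67.2 w0.0529 p [ 0.301 -0.449  0.25 ] F [-0.   0.6  0.2]
```

View pics/t4.png

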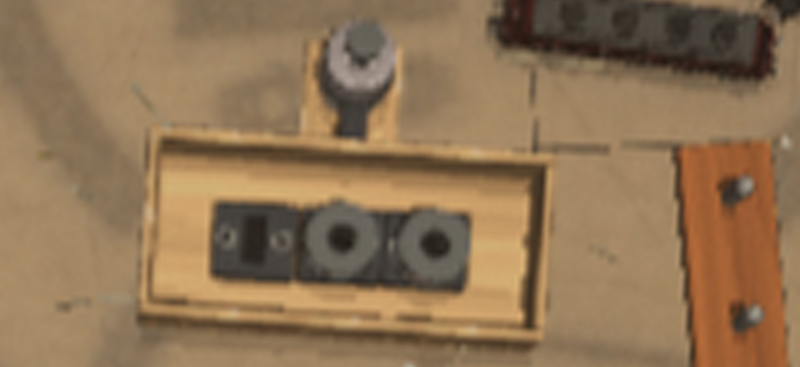

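View pics/s4.png

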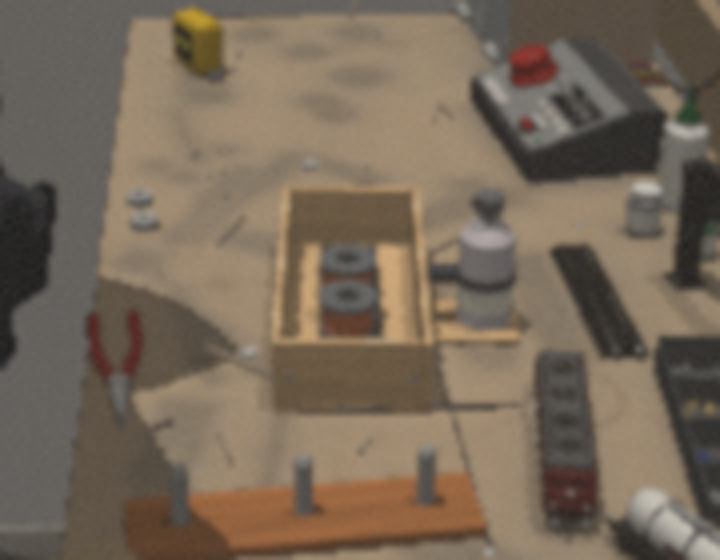

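Both spools stand flat on the castings, at rectified (342,240) and (434,245). All three posts are empty, the locomotive hasn't moved, and the gripper is clear, so I'm handing in.

```bash
python3 -c "
from rig import manip
manip.sign_off(); print(manip.get_time())"
```

```text
the job is handed in; nothing more can be done
the job is handed in; nothing more can be done
```

The box is packed in the order you asked, and I handed the job in at about 67 s of the 210 s allowed. My last checks found nothing out of place.

- **Castings:** Three were present. All lie flat in a row on the box floor. One was knocked about 6 cm aside during the run, so I measured it again and picked it from its new spot.
- **Spray nozzle:** I pressed it through its full 6 mm to the hard stop, at about 19 N. The force fell back to zero on release, and the side camera showed the nozzle up again.
- **Spools:** Two were present. Both came off their posts and stand upright on the castings in one layer, with none on the box floor.
- **Last pictures:** All three posts are empty, the locomotive is where it was, and the gripper is clear of everything.
- **Small disagreements:** The castings met the box floor about 4–5 mm higher than I expected, and opening the fingers there gave side forces of about 4–6 N. The pictures after each placing still showed the castings flat and roughly centred. I never saw the grip slacken.

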